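# Turn the vial carousel to the pick-up pointer

## Task

In the fume hood, turn the white vial carousel gently by pushing the green posts on its rim with the fingertips, until the orange-capped vial stands right at the front, in line with the yellow pointer on the foot. Leave every vial standing in its well and do not touch the vials; do not disturb the flask, the beaker or the tape roll.

Things in the scene. Friction and masses are not known exactly. Their poses are not given: they have to be found in the camera images.
- carousel (a joint): turning angle of the white tray about its vertical axis, in rad, 0 at the start, positive anticlockwise seen from above. Free to turn more than one full turn either way. The bearing has a little dry friction (about 1 N at the rim posts moves it), so the tray stays where it is left and hardly coasts
- carousel_axis (a point): centre of the white tray's flat top, on the turning axis, 28 mm above the bench; the tray is a disc 244 mm across. Its x axis turns with the tray and points to the orange-capped vial's well; z up. Six wells (grey collars 37 mm across, 12 mm high) are centred 62 mm from the axis, at 0, 60, 120, 180, 240, 300 degrees from that x axis
- rim_post (a point): middle of the top of one of the six green upright rim posts, 70 mm above the bench. The posts are 18 mm across, 42 mm high above the tray, 110 mm from the turning axis, half-way between the wells (30, 90, 150, 210, 270, 330 degrees anticlockwise from the orange vial's well; this one at 30): these are pushed sideways to turn the tray
- front (a point): fixed point on the grey foot: where the orange vial's centre must come, 62 mm from the turning axis in the direction of the yellow pointer, 28 mm above the bench
- pointer (a point): top of the outer part of the yellow pointer, a low yellow tab (14 mm high, 20 mm wide, reaching 175 mm from the turning axis) that sticks out of the round grey foot (256 mm across, 16 mm high, fixed to the bench) on the side towards the robot; this point is 150 mm from the turning axis
- vial_orange: glass vial standing loose in one of the six wells: amber body 27 mm across, ORANGE (the only one) cap 24 mm across, 60 mm tall in all; origin at the centre of its underside, z up
- vial1: glass vial standing loose in one of the six wells: amber body 27 mm across, white cap 24 mm across, 60 mm tall in all; origin at the centre of its underside, z up
- vial2: glass vial standing loose in one of the six wells: amber body 27 mm across, blue cap 24 mm across, 60 mm tall in all; origin at the centre of its underside, z up
- vial3: glass vial standing loose in one of the six wells: amber body 27 mm across, white cap 24 mm across, 60 mm tall in all; origin at the centre of its underside, z up
- vial4: glass vial standing loose in one of the six wells: amber body 27 mm across, white cap 24 mm across, 60 mm tall in all; origin at the centre of its underside, z up
- vial5: glass vial standing loose in one of the six wells: amber body 27 mm across, blue cap 24 mm across, 60 mm tall in all; origin at the centre of its underside, z up
- flask: bystander: corked glass conical flask, 82 mm across at the foot, 128 mm tall; origin at the centre of its underside
- beaker: bystander: open glass beaker, 68 mm across, 75 mm tall; origin at the centre of its underside
- tape: bystander: roll of blue tape lying flat, 64 mm across, 19 mm high; origin at the centre of its underside
Mind the look-alikes: they are no part of the job. Leave any red look-alike of the vial5 alone.

How it is judged:
By the outcome, as a careful person would: the job done as asked, in the order asked, and still so for the second after the job is handed in, with the robot touching nothing.
It also fails if it takes over 40 s, if anything falls off the work surface, if the arm or the gripper's body presses on something with over 40 N, if the wrist force passes 120 N, or if a joint passes its speed limit or range.

## Robot

A 6-joint arm with a two-finger parallel gripper is mounted at the origin on the work surface. World frame = base frame: x ahead of the robot, y to its left, z up, the work surface at z = 0. Lengths are in m, angles in degrees, forces in N, time in s.
With the tool pointing down it reaches from about 0.275 to 0.775 m from the base axis. Payload 14.6 kg.
Tool frame: the origin (TCP) lies midway between the tips of the shut fingers; the grasp point (between the pads) lies 19 mm behind it; z points along the fingers, y is the direction in which the jaws open and shut (so a half turn about z gives the same grasp; the last joint's range is limited). The gripper opens to 85 mm and grips with 20 to 120 N. Pads are 22 mm wide; open, the fingers measure 114 mm over their backs; the gripper's body (76 mm by 85 mm) begins 54 mm behind the grasp point. The pads swing forward as they close: fully open they stand 13 mm farther back than shut.
Start: joints at [55.674, 15.075, -2.767, 72.158, 0, 81.102], TCP at [0.225, 0.474, 0.231] pointing down, gripper open.
Joint ranges: [-151.79, 151.79], [-50.71, 97.33], [-67.44, 78.34], [-121.81, 120.89], [-77.56, 73.72], [-180, 180]. Speed limits (degrees/s): [108.29, 108.29, 147.25, 159.86, 180, 180].

## Interface

Orientations are given as a 3x3 rotation matrix whose columns are the frame's x, y, z axes.
In Python, from plant import env gives the robot as it stands.
- The arm moves only by the shell command python3 -m handwheel 'ROWS'. ROWS is JSON, a list of rows, each a list of 7 numbers: the opening, from -1 (shut) to 1 (fully open), then the shift along the tool's x, y, z in cm, then the turn, a rotation vector about the tool's x, y, z in degrees. In form: [[claw, dx, dy, dz, wx, wy, wz], ...]. A call has 1 to 10 rows; each row shifts and turns the commanded pose from where the row before left it, along the tool's axes as they then stand; what a row does not reach is not made up. A row lasts 1/12 s, in which the tool goes at most 41.7 mm and 7.16 degrees, less where a joint would pass 70% of its speed; a pose out of reach is approached as far as the arm can. A call is refused whole if a number of a shift passes 4.17 or a number of a turn 7.16, either way. A call with a gripper value outside its range is refused whole. The fingers move at their own pace and stop on an object; the grip force is fixed at half the most. Time passes only in rows, so rows that do not move let the fingers close. It gives the time, the measured TCP pose, the force and the opening at its end, in the units of the state.
- env.get_obs(): the state, without advancing time (a new reading comes with each control period).
- env.capture(name): name is "scene" or "top" or "wrist"; returns the picture (480x640x3 uint8, red, green, blue); there is no depth.
- env.camera_params(name): a dict with "fx", "fy", "cx", "cy" (pixels), "view" (4x4, takes a point from world to camera coordinates). Camera axes: x right, y up, looking along -z (the intrinsics and any distortion apply to the point x, -y, -z); pixel columns grow to the right and rows downward; lengths in m; the calibration is good to about 2 mm. A picture is of the moment at which its call begins: read the wrist's pose just before it. camera_params takes no time and is no camera call; for the wrist camera it gives the pose at the moment of the call.
- env.close_job(): hands the job in, once; it reports no verdict.
Trained networks look in the newest picture that a camera, given by its name, has taken for a name from the list of things; names that differ only in an ending like _2 or _b are one class to them, and where a whole thing is asked for, a point or a joint stands for the part that bears it (a point fixed in the world has none). Each returns a list of dicts, best first, with "score" (0 to 1); they miss things now and then, are a little off and sometimes report something else, mostly with a low value. They report only what shows in the picture. A call takes as long as a camera call. They do not tell look-alikes from the thing itself.
- env.spot_in(query, camera): "xyz" ([x, y, z] in m, in world coordinates, good to about 4 mm: the middle of the surface that is visible of it).
- env.spot_point(query, camera): "xyz" ([x, y, z] in m, in world coordinates, good to about 4 mm: a listed point, or the origin of a listed thing).
The state is a dict: "t": time; "qpos": joint angles; "qd": joint speeds; "joint_torque": joint torques, N m; "tcp_pos": TCP position; "orientation": TCP orientation; "wrist_force": force on the tool from outside, world axes, zero at the start; "wrist_torque": the same for the moment, N m; "opening": finger opening in m.
Only numpy, scipy, OpenCV 4.12 (cv2) and the standard library are available. Lean on these libraries where they do the work, as an engineer would, in place of code of your own. Each camera call takes 0.05 s, during which the arm holds its last target.

## Working session

There is one attempt and no reset: what is moved stays moved. The work goes in short steps, Python scripts to look and compute and a shell command to move; the robot and the scene stay as the last step left them, time stands still between calls to the robot, and variables do not carry over. Pictures are saved under pics/ and viewed, and the job is handed in when it is done.

```bash
mkdir -p pics; ls; cat > h.py <<'E'
from plant import env
import cv2, numpy as np
def snap(cam,name):
    im=env.capture(cam); cv2.imwrite(f'pics/{name}.png',im[:,:,::-1]); return im
E
python3 - <<'E'
from h import *
o=env.get_obs(); print(o['t'],o['tcp_pos'],o['orientation'],o['opening'])
for c in ('top','scene'):
    snap(c,c+'1')
for q in ['carousel_axis','vial_orange','rim_post','pointer','front','flask','beaker','tape']:
    print(q,[(np.round(d['xyz'],3),round(d['score'],2)) for d in env.spot_point(q,'top')][:7])
print(env.get_obs()['t'])
E
```

```text
pics
0.0 [0.22527576 0.47391158 0.23082583] [[-9.03119661e-01  4.29388596e-01 -5.58676979e-04]
 [ 4.29388941e-01  9.03119235e-01 -8.85869324e-04]
 [ 1.24169741e-04 -1.03993572e-03 -9.99999452e-01]] 0.08522647413964766
carousel_axis [(array([0.4  , 0.108, 0.013]), 0.62)]
vial_orange [(array([0.516, 0.055, 0.025]), 0.72)]
rim_post [(array([ 0.544, -0.003,  0.069]), 0.61)]
pointer [(array([0.402, 0.108, 0.014]), 0.62), (array([0.526, 0.164, 0.031]), 0.2)]
front []
flask [(array([0.539, 0.325, 0.   ]), 0.7)]
beaker [(array([ 0.553, -0.108,  0.001]), 0.94)]
tape [(array([0.734, 0.088, 0.001]), 0.7)]
0.5
```

View pics/top1.png

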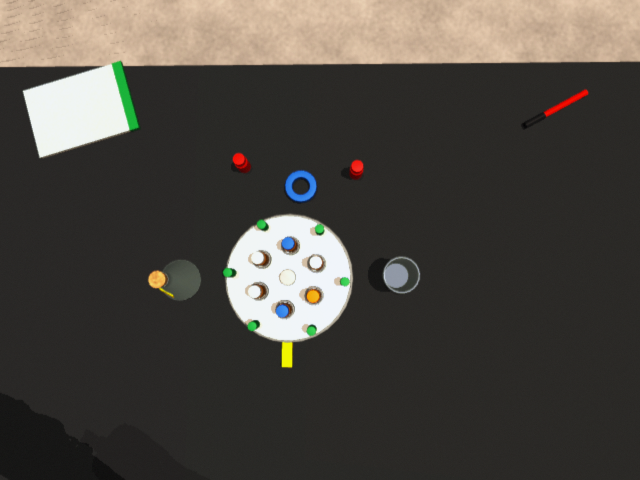

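View pics/scene1.png

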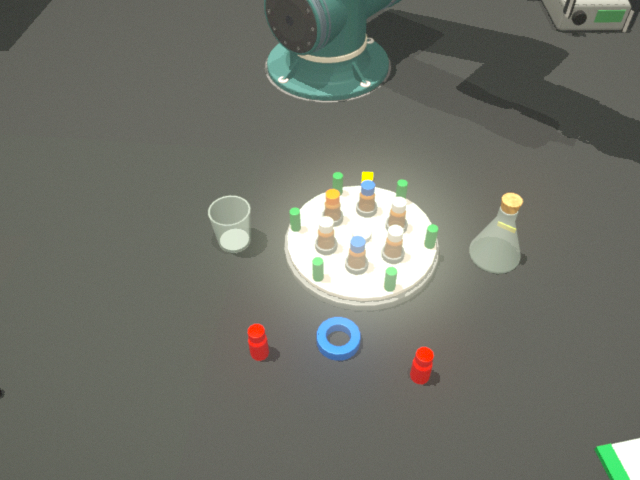

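The top view shows the tray centred near (288,278), the orange cap at (313,296), the pointer at (287,355), the beaker at (400,275) and the flask at (180,280). Next I fit the geometry from the green post tops.

```bash
cat >> h.py <<'E'
def ray(cam,uv,z,P=None):
    P=P or env.camera_params(cam); V=np.array(P['view']); R=V[:3,:3]; C=-R.T@V[:3,3]
    d=R.T@np.array([(uv[0]-P['cx'])/P['fx'],-(uv[1]-P['cy'])/P['fy'],-1.]); return C+d*(z-C[2])/d[2]
def blobs(im,lo,hi,amin=15):
    hsv=cv2.cvtColor(im,cv2.COLOR_RGB2HSV); m=cv2.inRange(hsv,lo,hi)
    n,l,s,c=cv2.connectedComponentsWithStats(m); return [(c[i],s[i,4]) for i in range(1,n) if s[i,4]>=amin]
def analyse(im):
    P=env.camera_params('top'); 
    g=[ray('top',c,0.06,P) for c,a in blobs(im,(50,120,60),(75,255,255)) if a<200]
    g=np.array(g)[:,:2]
    o=[(ray('top',c,0.083,P),a,c) for c,a in blobs(im,(12,180,180),(19,255,255)) if c[0]>200]
    y=[(ray('top',c,0.014,P),a,c) for c,a in blobs(im,(27,180,180),(33,255,255)) if c[0]>200]
    return g,o,y
E
python3 - <<'E'
from h import *
im=cv2.imread('pics/top1.png')[:,:,::-1].copy()
P=env.camera_params('top');print({k:P[k] for k in P if k!='view'},np.array(P['view']).round(3).tolist(), P.keys())
g,o,y=analyse(im);print(g.round(4),o,y)
from scipy.optimize import least_squares
c=g.mean(0) if len(g)==6 else np.array([.53,.1])
f=least_squares(lambda p:np.hypot(*(g-p[:2]).T)-p[2],[*c,.11]);print(c,f.x)
d=g-f.x[:2];a=np.degrees(np.arctan2(d[:,1],d[:,0]));print(np.sort(a), np.sort(a)%60)
d=o[0][0][:2]-f.x[:2];print('orange',np.hypot(*d),np.degrees(np.arctan2(*d[::-1])))
d=y[0][0][:2]-f.x[:2];print('ptr',np.hypot(*d),np.degrees(np.arctan2(*d[::-1])))
E
```

```text
{'fx': 444.35220451914796, 'fy': 444.35220451914796, 'cx': 321.49259820729935, 'cy': 242.306684158746} [[0.002, -1.0, -0.022, 0.041], [0.996, 0.0, 0.09, -0.617], [-0.09, -0.022, 0.996, -0.846], [0.0, 0.0, 0.0, 1.0]] dict_keys(['fx', 'fy', 'cx', 'cy', 'view'])
[[ 0.6491  0.1548]
 [ 0.6402  0.0454]
 [ 0.5577  0.2171]
 [ 0.541  -0.0021]
 [ 0.4581  0.1699]
 [ 0.4506  0.0597]] [(array([0.50632921, 0.0567725 , 0.083     ]), np.int32(19), array([312.31578947, 300.31578947]))] [(array([0.39853701, 0.10983562, 0.014     ]), np.int32(244), array([286.50819672, 354.29508197]))]
[0.54946077 0.10746876] [0.54942252 0.10768613 0.11007351]
[-154.08871418  -94.37853418  -34.44930274   25.29034778   85.68585315
  145.70063689] [25.91128582 25.62146582 25.55069726 25.29034778 25.68585315 25.70063689]
orange 0.06670255882037868 -130.24459102712075
ptr 0.1509008207329803 179.1838276024431
```

Geometry fits: axis at (0.549, 0.108), post radius 110.07 mm, posts at 25.6° mod 60. That puts the orange well at about 235.6° and the pointer at about 179–180°, so the tray must turn about −56° (clockwise). I'll push the post at 205.6° from its −y side with shut fingers, following the arc. First I close the fingers and turn the tool in place.

```bash
python3 -m handwheel '[[-1,0,0,0,0,0,-7.1],[-1,0,0,0,0,0,-7.1],[-1,0,0,0,0,0,-7.1],[-1,0,0,0,0,0,-7.1],[-1,0,0,0,0,0,-7.1],[-1,0,0,0,0,0,-7.1],[-1,0,0,0,0,0,-7.1],[-1,0,0,0,0,0,-7.1],[-1,0,0,0,0,0,-7.1],[-1,0,0,0,0,0,-7.1]]'
cat >> h.py <<'E'
def rel(target):
    o=env.get_obs(); R=np.array(o['orientation']); p=np.array(o['tcp_pos'])
    print('t',round(o['t'],2),'tcp',p.round(4),'yaw_y',round(np.degrees(np.arctan2(R[1,1],R[0,1])),2),'op',o['opening'],'F',np.round(o['wrist_force'],1))
    d=p[:2]-AX; print('polar',np.hypot(*d),np.degrees(np.arctan2(*d[::-1]))%360)
    if target is not None: print('tool shift cm',(R.T@(np.array(target)-p)*100).round(2))
AX=np.array([.5494,.1077])
E
python3 -c "
from h import *
rel([.475,.0255,.231])"
```

```text
t: 1.33
tcp_pos: [0.2254, 0.4741, 0.2313]
orientation: [[-0.696, -0.718, 0.0], [-0.718, 0.696, 0.0], [-0.0, -0.0, -1.0]]
wrist_force: [0.6, 1.1, -0.3]
opening: 0.0001
t 1.33 tcp [0.2254 0.4741 0.2313] yaw_y 135.92 op 0.00014290926111452774 F [ 0.6  1.1 -0.3]
polar 0.48909544112483383 131.48048850751658
tool shift cm [ 1.487e+01 -4.914e+01  3.000e-02]
```

```bash
python3 -m handwheel '[[-1,0.75,-2.45,0,0,0,0],[-1,0.75,-2.45,0,0,0,0],[-1,0.75,-2.45,0,0,0,0],[-1,0.75,-2.45,0,0,0,0],[-1,0.75,-2.45,0,0,0,0],[-1,0.75,-2.45,0,0,0,0],[-1,0.75,-2.45,0,0,0,0],[-1,0.75,-2.45,0,0,0,0],[-1,0.75,-2.45,0,0,0,0],[-1,0.75,-2.45,0,0,0,0]]'
python3 -m handwheel '[[-1,0.75,-2.45,0,0,0,0],[-1,0.75,-2.45,0,0,0,0],[-1,0.75,-2.45,0,0,0,0],[-1,0.75,-2.45,0,0,0,0],[-1,0.75,-2.45,0,0,0,0],[-1,0.75,-2.45,0,0,0,0],[-1,0.75,-2.45,0,0,0,0],[-1,0.75,-2.45,0,0,0,0],[-1,0.75,-2.45,0,0,0,0],[-1,0,0,0,0,0,0]]'
python3 -c "
from h import *
rel([.475,.0255,.046])
snap('top','top2')"
```

```text
t: 2.17
tcp_pos: [0.3483, 0.2479, 0.2314]
orientation: [[-0.7, -0.714, 0.0], [-0.714, 0.7, 0.0], [-0.0, -0.0, -1.0]]
wrist_force: [-0.1, 0.6, 0.6]
opening: -0.0002
t: 3.0
tcp_pos: [0.4599, 0.0435, 0.2311]
orientation: [[-0.702, -0.712, 0.001], [-0.712, 0.702, -0.001], [0.0, -0.001, -1.0]]
wrist_force: [-0.5, 0.8, -0.9]
opening: -0.0003
t 3.0 tcp [0.4599 0.0435 0.2311] yaw_y 135.42 op -0.00030527409254078067 F [-0.5  0.8 -0.9]
polar 0.11009791139615949 215.65140590241475
tool shift cm [ 0.22 -2.32 18.51]
```

View pics/top2.png

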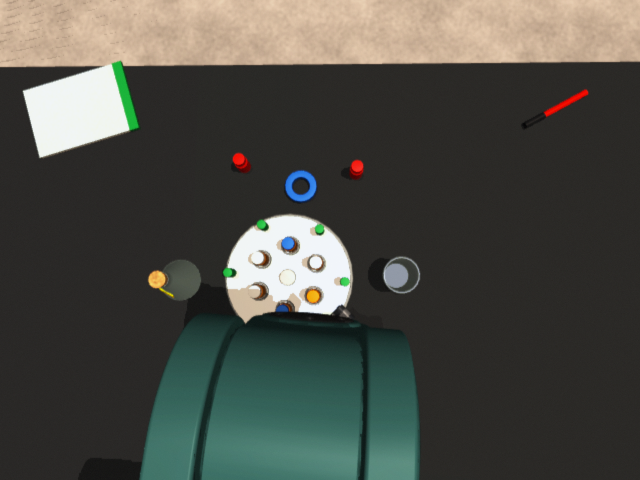

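The scene is unchanged and the arm hides the front of the tray. Next I make the remaining shift and go down, stopping a few cm above the end height to check.

```bash
python3 -m handwheel '[[-1,0.2,-2.3,0,0,0,0],[-1,0,0,2,0,0,0],[-1,0,0,2,0,0,0],[-1,0,0,2,0,0,0],[-1,0,0,2,0,0,0],[-1,0,0,2,0,0,0],[-1,0,0,2,0,0,0],[-1,0,0,0,0,0,0]]'
python3 -c "
from h import *
rel([.475,.0255,.046])
snap('wrist','w1');snap('scene','s2')"
```

```text
t: 3.72
tcp_pos: [0.471, 0.0299, 0.1086]
orientation: [[-0.7, -0.715, -0.004], [-0.715, 0.7, 0.001], [0.003, 0.004, -1.0]]
wrist_force: [-1.1, 0.2, -0.5]
opening: 0.0002
t 3.72 tcp [0.471  0.0299 0.1086] yaw_y 135.61 op 0.0002270655342794354 F [-1.1  0.2 -0.5]
polar 0.11045307632776806 224.80178510790353
tool shift cm [ 0.02 -0.61  6.26]
```

View pics/w1.png

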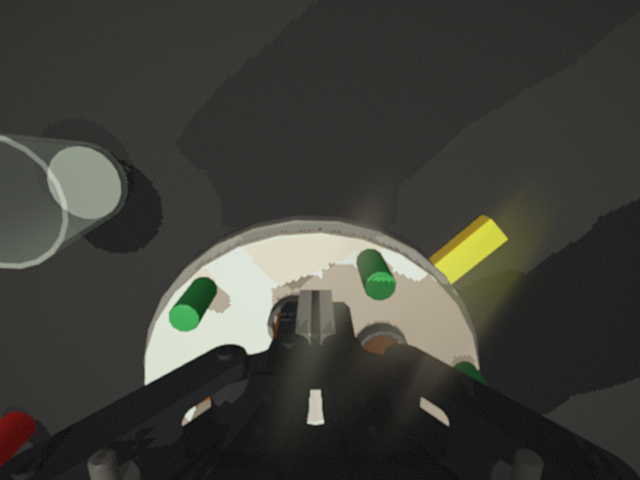

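View pics/s2.png

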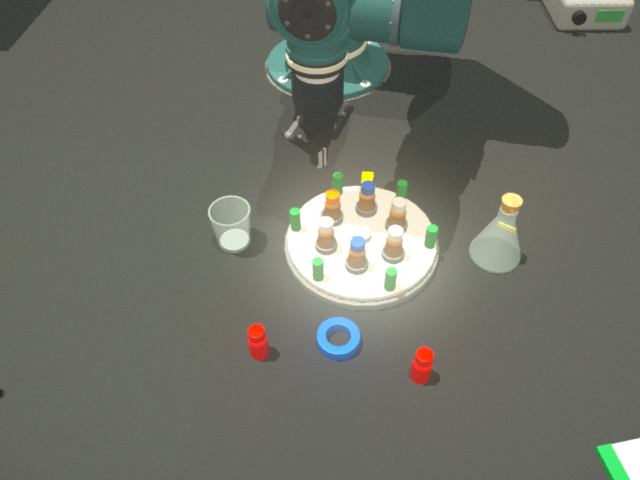

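The wrist view shows the fingertips at (315,310), between the post at (377,275) and the one at (193,305), clear of the vials. I go down to z≈0.05.

```bash
python3 -m handwheel '[[-1,0,-0.5,1.5,0,0,0],[-1,0,0,1.5,0,0,0],[-1,0,0,1.5,0,0,0],[-1,0,0,1.4,0,0,0],[-1,0,0,0,0,0,0],[-1,0,0,0,0,0,0]]'
python3 -c "
from h import *
rel([.475,.0255,.050])
snap('wrist','w2');snap('scene','s3')"
```

```text
t: 4.32
tcp_pos: [0.477, 0.0256, 0.0533]
orientation: [[-0.7, -0.714, 0.0], [-0.714, 0.7, -0.0], [-0.0, -0.0, -1.0]]
wrist_force: [0.2, -0.3, 0.1]
opening: -0.0004
t 4.32 tcp [0.477  0.0256 0.0533] yaw_y 135.58 op -0.00035106777515285574 F [ 0.2 -0.3  0.1]
polar 0.10941814236607202 228.5834240261411
tool shift cm [0.15 0.13 0.33]
```

View pics/s3.png

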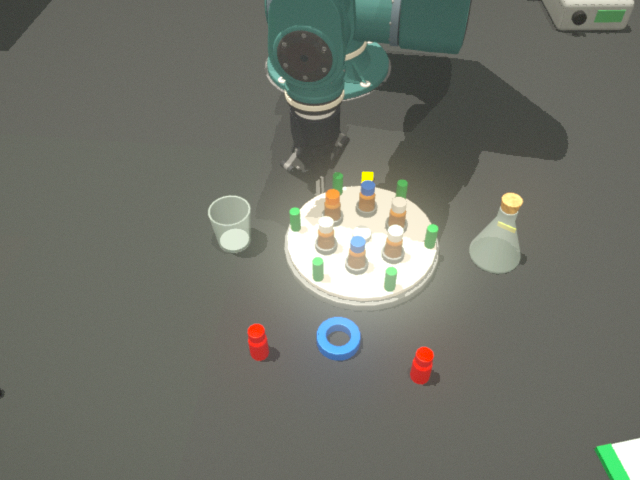

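View pics/w2.png

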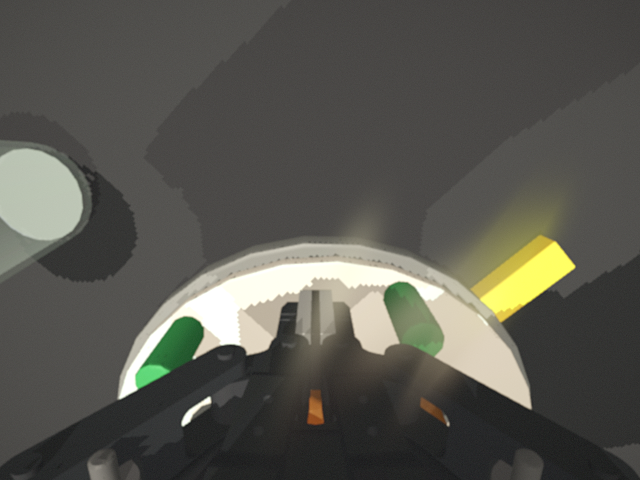

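```bash
python3 -m handwheel '[[-1,0.1,0,0.3,0,0,-3],[-1,0,0.15,0,0,0,0.8],[-1,0,0.29,0,0,0,1.5],[-1,0,0.29,0,0,0,1.5],[-1,0,0.29,0,0,0,1.5],[-1,0,0.29,0,0,0,1.5],[-1,0,0.29,0,0,0,1.5],[-1,0,0.29,0,0,0,1.5],[-1,0,0.29,0,0,0,1.5],[-1,0,0.29,0,0,0,1.5]]'
python3 -c "
from h import *
rel(None)
snap('scene','s4');snap('wrist','w4')"
```

```text
t: 5.25
tcp_pos: [0.4596, 0.0429, 0.0502]
orientation: [[-0.813, -0.582, 0.001], [-0.582, 0.813, -0.0], [-0.001, -0.001, -1.0]]
wrist_force: [0.5, -1.8, -0.0]
opening: -0.0
t 5.25 tcp [0.4596 0.0429 0.0502] yaw_y 125.57 op -4.47895632139435e-05 F [ 0.5 -1.8 -0. ]
polar 0.11069809021524167 215.81355126676846
```

View pics/s4.png

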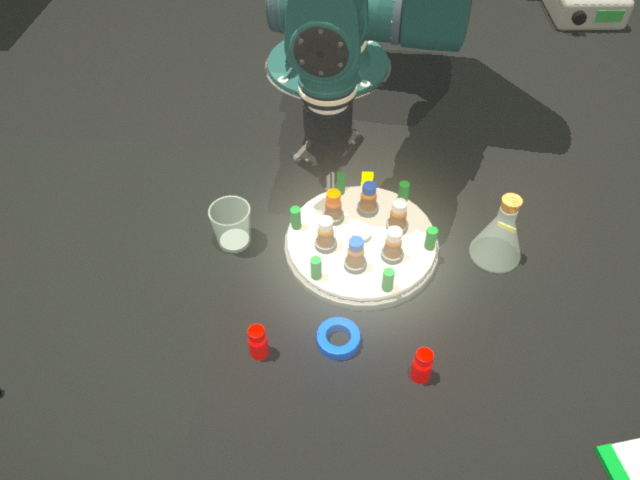

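View pics/w4.png

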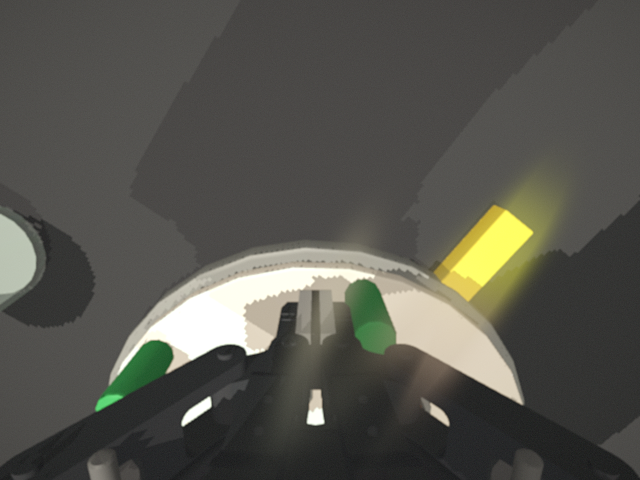

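Contact: about 1.8 N, and the post is touching the finger in the wrist view at (365,310). The tray has just started to turn, with the posts shifted slightly in the scene view. I add a tray-angle estimator using the scene camera.

```bash
cat >> h.py <<'E'
def tray(im,cam):
    P=env.camera_params(cam); out=[]
    for c,a in blobs(im,(50,120,50),(75,255,255),20):
        p=ray(cam,c,0.05,P)[:2]-AX; r=np.hypot(*p)
        if abs(r-.11)<.012: out.append((round(np.degrees(np.arctan2(p[1],p[0]))%60,2),round(np.degrees(np.arctan2(p[1],p[0])),1),round(r,4),int(a)))
    return out
E
python3 - <<'E'
from h import *
for n in ('scene1','s3','s4'): print(n,tray(cv2.imread(f'pics/{n}.png')[:,:,::-1].copy(),'scene'))
E
```

```text
scene1 [(np.float64(17.25), np.float64(-102.8), np.float64(0.1172), 35)]
s3 [(np.float64(17.36), np.float64(-102.6), np.float64(0.1168), 49), (np.float64(34.04), np.float64(94.0), np.float64(0.1128), 53)]
s4 [(np.float64(15.45), np.float64(-104.6), np.float64(0.1176), 42), (np.float64(32.04), np.float64(92.0), np.float64(0.1124), 48)]
```

```bash
python3 -m handwheel '[[-1,0,0.29,0,0,0,1.5],[-1,0,0.29,0,0,0,1.5],[-1,0,0.29,0,0,0,1.5],[-1,0,0.29,0,0,0,1.5],[-1,0,0.29,0,0,0,1.5],[-1,0,0.29,0,0,0,1.5],[-1,0,0.29,0,0,0,1.5],[-1,0,0.29,0,0,0,1.5],[-1,0,0.29,0,0,0,1.5],[-1,0,0.29,0,0,0,1.5]]'
python3 -c "
from h import *
rel(None)
snap('scene','s5');snap('wrist','w5')
for n in ('scene1','s3','s4','s5'):
  for q in [1]:
    im=cv2.imread(f'pics/{n}.png')[:,:,::-1].copy()
    print(n,[(c.round(1),int(a)) for c,a in blobs(im,(48,90,40),(75,255,255),40)])
"
```

```text
t: 6.18
tcp_pos: [0.4458, 0.0681, 0.0499]
orientation: [[-0.936, -0.353, 0.001], [-0.353, 0.936, -0.0], [-0.001, -0.001, -1.0]]
wrist_force: [2.5, 0.0, -0.7]
opening: -0.0001
t 6.18 tcp [0.4458 0.0681 0.0499] yaw_y 110.67 op -5.990142956008986e-05 F [ 2.5  0.  -0.7]
polar 0.11089009612733504 200.92101928412808
scene1 [(array([609.3,  15.5]), 310), (array([337.4, 175.7]), 69), (array([402. , 182.9]), 59), (array([294. , 211.3]), 60), (array([432.6, 228.2]), 64), (array([317.2, 261. ]), 53), (array([391.2, 270.9]), 54), (array([610.6, 462.3]), 692)]
s3 [(array([609.3,  15.4]), 307), (array([337.6, 180.8]), 155), (array([401.6, 187.6]), 165), (array([294.1, 211.6]), 74), (array([432.4, 228.3]), 82), (array([317.1, 261.1]), 57), (array([391.1, 271. ]), 56), (array([610.6, 462.3]), 691)]
s4 [(array([609.4,  15.4]), 310), (array([340.2, 180.2]), 125), (array([403.7, 188.7]), 157), (array([294.5, 209.5]), 68), (array([432.3, 230.3]), 77), (array([315.1, 259.9]), 53), (array([388.6, 271.7]), 59), (array([610.6, 462.3]), 693)]
s5 [(array([609.3,  15.4]), 309), (array([356.2, 176.1]), 102), (array([416.7, 194.8]), 85), (array([301.2, 197.7]), 68), (array([428. , 243.3]), 59), (array([303.2, 248.9]), 54), (array([370. , 274.5]), 48), (array([610.6, 462.3]), 692)]
```

View pics/s5.png

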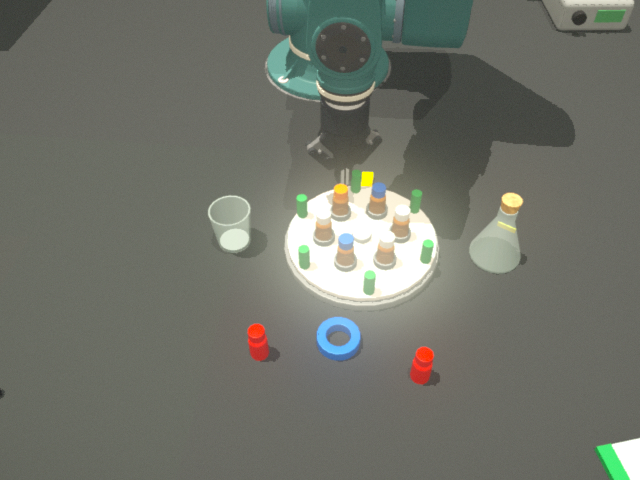

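View pics/w5.png

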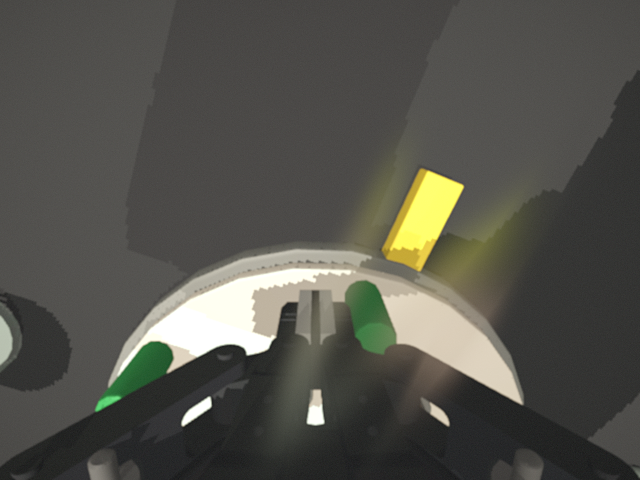

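The tray follows the finger about 1:1, the post stays on the finger at the same place in the wrist view, and all vials stand. On with the arc.

```bash
python3 -m handwheel '[[-1,0,0.29,0,0,0,1.5],[-1,0,0.29,0,0,0,1.5],[-1,0,0.29,0,0,0,1.5],[-1,0,0.29,0,0,0,1.5],[-1,0,0.29,0,0,0,1.5],[-1,0,0.29,0,0,0,1.5],[-1,0,0.29,0,0,0,1.5],[-1,0,0.29,0,0,0,1.5],[-1,0,0.29,0,0,0,1.5],[-1,0,0.29,0,0,0,1.5]]'
python3 -m handwheel '[[-1,0,0.29,0,0,0,1.5],[-1,0,0.29,0,0,0,1.5],[-1,0,0.29,0,0,0,1.5],[-1,0,0.29,0,0,0,1.5],[-1,0,0.29,0,0,0,1.5],[-1,0,0.29,0,0,0,1.5],[-1,0,0.29,0,0,0,1.5],[-1,0,0.29,0,0,0,1.5],[-1,0,0.29,0,0,0,1.5],[-1,0,0.29,0,0,0,1.5]]'
python3 -c "
from h import *
rel(None)
snap('scene','s6');im=snap('top','t6')
"
```

```text
t: 7.12
tcp_pos: [0.4387, 0.0961, 0.0497]
orientation: [[-0.995, -0.1, 0.001], [-0.1, 0.995, -0.0], [-0.001, -0.0, -1.0]]
wrist_force: [1.5, -1.2, -0.4]
opening: 0.0001
t: 7.95
tcp_pos: [0.4391, 0.125, 0.0496]
orientation: [[-0.987, 0.161, 0.001], [0.161, 0.987, -0.0], [-0.001, -0.0, -1.0]]
wrist_force: [1.0, -1.3, 0.4]
opening: 0.0001
t 7.95 tcp [0.4391 0.125  0.0496] yaw_y 80.74 op 0.0001255357105170226 F [ 1.  -1.3  0.4]
polar 0.11165925323651843 171.1023812447458
```

View pics/s6.png

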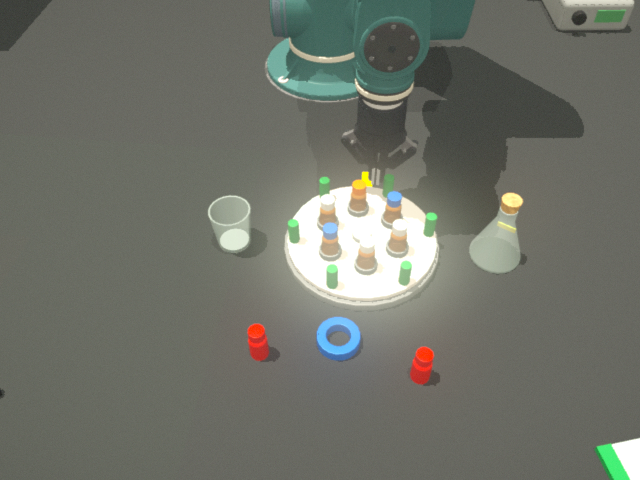

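View pics/t6.png

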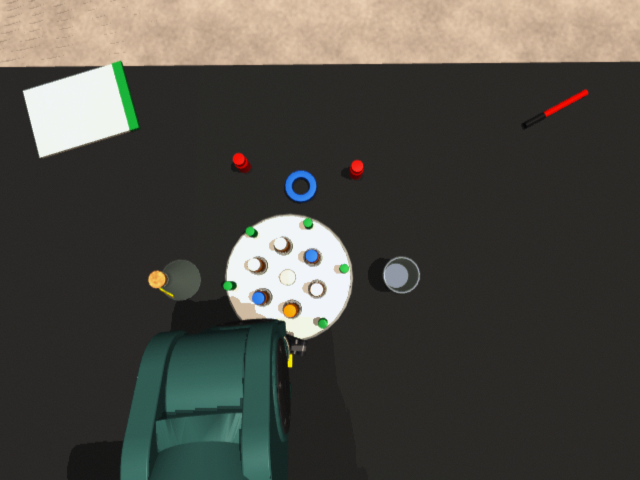

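```bash
python3 - <<'E'
from h import *
print([np.round(tray(cv2.imread(f'pics/{n}.png')[:,:,::-1].copy(),'top'),2).tolist() for n in ('top1','t6')])
im=cv2.imread('pics/top1.png')[:,:,::-1].copy()
m=cv2.inRange(cv2.cvtColor(im,cv2.COLOR_RGB2HSV),(24,150,60),(36,255,255)); m[:,:250]=0;m[:330]=0
ys,xs=np.nonzero(m)
for r in range(ys.min(),ys.max()+1):
    x=xs[ys==r]; p=ray('top',(x.mean(),r),.014)
    print(r,x.min(),x.max(),p.round(4),round(np.degrees(np.arctan2(p[1]-AX[1],p[0]-AX[0]))%360,2))
E
```

```text
[[[25.71, 25.7, 0.11, 89.0], [26.02, -34.0, 0.11, 69.0], [25.63, 85.6, 0.11, 94.0], [25.66, -94.3, 0.11, 57.0], [25.29, 145.3, 0.11, 90.0], [25.48, -154.5, 0.11, 74.0]], [[38.97, -21.0, 0.11, 69.0], [38.82, 38.8, 0.11, 87.0], [38.74, -81.3, 0.11, 62.0], [38.42, 98.4, 0.11, 92.0], [38.43, -141.6, 0.11, 67.0]]]
342 282 292 [0.4222 0.1089 0.014 ] 179.47
343 281 292 [0.4203 0.1101 0.014 ] 178.96
344 281 292 [0.4184 0.11   0.014 ] 178.98
345 281 292 [0.4164 0.11   0.014 ] 179.0
346 281 292 [0.4145 0.11   0.014 ] 179.02
347 281 292 [0.4126 0.11   0.014 ] 179.04
348 281 292 [0.4107 0.11   0.014 ] 179.07
349 281 292 [0.4087 0.1099 0.014 ] 179.09
350 281 292 [0.4068 0.1099 0.014 ] 179.1
351 281 292 [0.4049 0.1099 0.014 ] 179.12
352 281 292 [0.403  0.1099 0.014 ] 179.14
353 281 292 [0.401  0.1099 0.014 ] 179.16
354 281 292 [0.3991 0.1099 0.014 ] 179.18
355 281 292 [0.3972 0.1098 0.014 ] 179.19
356 281 292 [0.3953 0.1098 0.014 ] 179.21
357 281 292 [0.3933 0.1098 0.014 ] 179.23
358 281 292 [0.3914 0.1098 0.014 ] 179.24
359 281 292 [0.3895 0.1098 0.014 ] 179.26
360 281 292 [0.3876 0.1098 0.014 ] 179.27
361 281 292 [0.3857 0.1097 0.014 ] 179.29
362 281 292 [0.3837 0.1097 0.014 ] 179.3
363 281 292 [0.3818 0.1097 0.014 ] 179.32
364 281 292 [0.3799 0.1097 0.014 ] 179.33
365 281 292 [0.378  0.1097 0.014 ] 179.34
366 281 292 [0.3761 0.1096 0.014 ] 179.36
367 282 291 [0.3742 0.1096 0.014 ] 179.37
```

Posts are at 38.7° mod 60, so the orange well is at about 188.7° and the pointer at about 179.5°. That leaves about −9.1°. I push 7.5°, let it settle and measure.

```bash
python3 -m handwheel '[[-1,-0.02,0.29,0,0,0,1.5],[-1,-0.02,0.29,0,0,0,1.5],[-1,-0.02,0.29,0,0,0,1.5],[-1,-0.02,0.29,0,0,0,1.5],[-1,0,0.29,0,0,0,1.5],[-1,0,0,0,0,0,0],[-1,0,0,0,0,0,0]]'
python3 -c "
from h import *
rel(None)
im=snap('top','t7'); a=tray(im,'top');print(np.round(a,2).tolist());print('need',np.mean([x[0] for x in a])+150-179.5)
"
```

```text
t: 8.63
tcp_pos: [0.4426, 0.139, 0.0494]
orientation: [[-0.958, 0.286, 0.0], [0.286, 0.958, 0.0], [-0.0, 0.0, -1.0]]
wrist_force: [-0.6, 0.5, 0.2]
opening: 0.0001
t 8.63 tcp [0.4426 0.139  0.0494] yaw_y 73.38 op 0.00011393919326514675 F [-0.6  0.5  0.2]
polar 0.11131329155510132 163.6721504836521
[[31.35, 31.4, 0.11, 86.0], [31.55, -28.5, 0.11, 66.0], [31.32, -88.7, 0.11, 59.0], [31.16, 91.2, 0.11, 94.0], [30.99, -149.0, 0.11, 71.0]]
need 1.774000000000001
```

```bash
python3 -m handwheel '[[-1,0,0.12,0,0,0,0.6],[-1,0,0.12,0,0,0,0.6],[-1,0,0.11,0,0,0,0.5],[-1,0,0,0,0,0,0],[-1,0,0,0,0,0,0]]'
python3 -c "
from h import *
rel(None)
im=snap('top','t8'); a=tray(im,'top');print(np.round(a,2).tolist());print('need',np.mean([x[0] for x in a])+150-179.5)
"
```

```text
t: 9.1
tcp_pos: [0.4436, 0.1425, 0.0493]
orientation: [[-0.949, 0.316, 0.0], [0.316, 0.949, 0.0], [-0.0, 0.0, -1.0]]
wrist_force: [-0.1, 0.1, -0.3]
opening: -0.0001
t 9.1 tcp [0.4436 0.1425 0.0493] yaw_y 71.59 op -5.097478726740689e-05 F [-0.1  0.1 -0.3]
polar 0.11136085388552411 161.77730793078894
[[29.8, 29.8, 0.11, 87.0], [30.1, -29.9, 0.11, 68.0], [29.54, 89.5, 0.11, 93.0], [29.84, -90.2, 0.11, 58.0], [29.32, -150.7, 0.11, 68.0]]
need 0.21999999999999886
```

The orange well is now at about 179.7°. I back off along the arc, rise and clear the view.

```bash
python3 -m handwheel '[[-1,0,-0.5,0,0,0,-1],[-1,0,-0.8,0,0,0,-3],[-1,0,0,-1,0,0,0],[-1,0,0,-2,0,0,0],[-1,0,0,-2.5,0,0,0],[-1,0,0,-2.5,0,0,0],[-1,0,0,-2.5,0,0,0],[-1,0,0,-2.5,0,0,0],[-1,0,0,-2.5,0,0,0],[-1,0,0,-2,0,0,0]]'
python3 -c "
from h import *
rel([.27,.37,.23])"
```

```text
t: 9.98
tcp_pos: [0.4397, 0.1301, 0.2262]
orientation: [[-0.969, 0.249, 0.001], [0.249, 0.969, 0.0], [-0.001, 0.001, -1.0]]
wrist_force: [0.3, -0.4, 0.6]
opening: 0.0001
t 9.98 tcp [0.4397 0.1301 0.2262] yaw_y 75.59 op 6.416291144287052e-05 F [ 0.3 -0.4  0.6]
polar 0.11201078711145634 168.46020098765197
tool shift cm [22.4  19.01 -0.4 ]
```

```bash
python3 -m handwheel '[[-1,2,1.7,0,0,0,0],[-1,2.2,1.9,0,0,0,0],[-1,2.2,1.9,0,0,0,0],[-1,2.2,1.9,0,0,0,0],[-1,2.2,1.9,0,0,0,0],[-1,2.2,1.9,0,0,0,0],[-1,2.2,1.9,0,0,0,0],[-1,2.2,1.9,0,0,0,0],[-1,2.2,1.9,0,0,0,0],[-1,2.2,1.9,0,0,0,0]]'
python3 -c "
from h import *
rel(None)
im=snap('top','t9'); snap('scene','s9'); a=tray(im,'top');print(np.round(a,2).tolist());print('orange well',np.mean([x[0] for x in a])+150)
g,o,y=analyse(im);print(o,y)
for q in ['vial_orange','pointer','flask','beaker','tape']:
    print(q,[(np.round(d['xyz'],3),round(d['score'],2)) for d in env.spot_point(q,'top')][:2])
cv2.imwrite('pics/t9z.png',cv2.resize(im[200:380,200:380,::-1],(600,600),interpolation=cv2.INTER_CUBIC))
"
```

```text
t: 10.82
tcp_pos: [0.2742, 0.3675, 0.2243]
orientation: [[-0.969, 0.249, 0.0], [0.249, 0.969, 0.0], [0.0, 0.0, -1.0]]
wrist_force: [-0.1, 0.3, -0.3]
opening: -0.0001
t 10.82 tcp [0.2742 0.3675 0.2243] yaw_y 75.59 op -0.00014774153261449028 F [-0.1  0.3 -0.3]
polar 0.3784743639553217 136.65034787699219
[[29.8, 29.8, 0.11, 87.0], [30.12, -29.9, 0.11, 69.0], [29.54, 89.5, 0.11, 93.0], [29.82, -90.2, 0.11, 59.0], [29.31, 149.3, 0.11, 90.0], [29.26, -150.7, 0.11, 69.0]]
orange well 179.64166666666665
[(array([0.48600818, 0.11151982, 0.083     ]), np.int32(30), array([282.23333333, 311.46666667]))] [(array([0.39843959, 0.10986291, 0.014     ]), np.int32(243), array([286.49382716, 354.34567901]))]
vial_orange [(array([0.489, 0.106, 0.026]), 0.74)]
pointer [(array([0.4  , 0.108, 0.012]), 0.76)]
flask [(array([0.541, 0.327, 0.   ]), 0.81)]
beaker [(array([ 0.551, -0.11 ,  0.001]), 0.92)]
tape [(array([0.736, 0.087, 0.001]), 0.64)]
```

View pics/t9z.png

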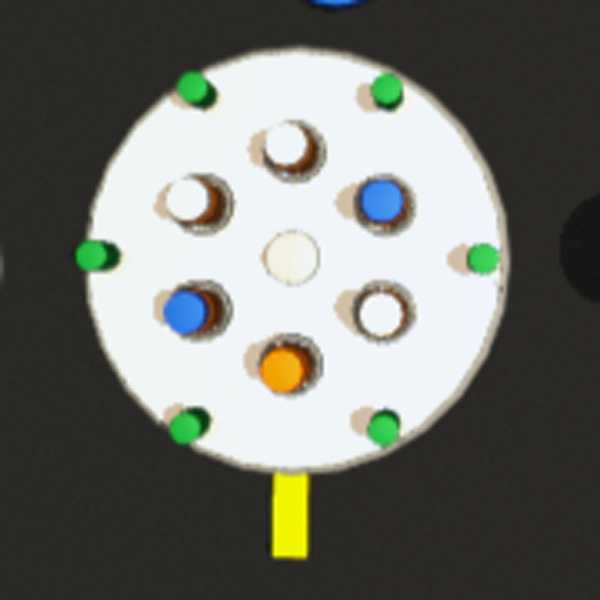

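View pics/s9.png

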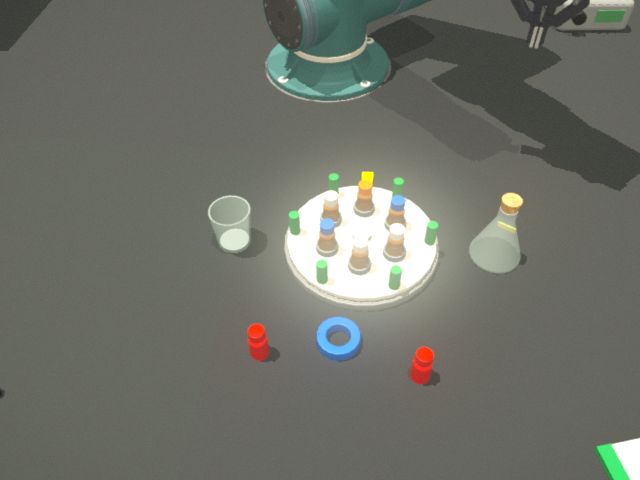

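The zoomed top view shows the orange vial's collar at (291,363), directly in line with the hub (291,258) and the pointer (290,515). All six vials stand in their wells, and the bystanders are unmoved to within about 2 mm.

```bash
python3 -c "
from plant import env
print(env.close_job())"
```

```text
the job is handed in; nothing more can be done
None
```

The orange-capped vial now stands at the front, in line with the yellow pointer, and I have handed the job in. I pushed one green rim post along the arc with shut fingertips, turning the tray about 56° clockwise. I then backed off, lifted clear and moved the arm aside.

- **Alignment:** my last fit of all six posts puts the orange well at about 179.6°. The pointer measured 179.2° from its position and 180° from its edges, so those two readings disagree by about 0.8°. The well lies between them.
- **Vials:** all six stand in their wells in the last pictures, and the fingers stayed clear of them.
- **Bystanders:** the flask, beaker and tape roll read within about 2–3 mm of where they started, which is within the camera's error.
- **Force and time:** the wrist force I read during the push was at most about 2.5 N, and the robot clock was about 11 s at hand-in.

The scene camera's post colours were too washed out to read the tray angle. All the angles above come from the top camera alone.

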